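# Seal the damp chest and hang its batch tag

### The job

Seal the pottery damp chest: turn the black T-handle on its sloping hatch clockwise as far as it goes, so that the hatch is drawn tight on its gasket. Then take the red batch tag from the table and hang it by its eye on the brass peg beside the hatch: lower it in hand over the peg until it lies almost against the face, its tail hanging straight down the slope, and only then let it go. Leave the blue tag, the jar and the cup where they are.

Things in the scene. Friction and masses are not known exactly. Their poses are not given: they have to be found in the camera images.
- chest: Green damp chest, a fixed wedge 260 (x) x 380 (y) mm. Origin: centre of its underside on the table; +x points away from its front. Front wall 140 mm high at x=-130; from its top edge a flat face rises away from the front at 32 degrees from horizontal, 236 mm along the slope, to a flat top 265 mm high. Hatch on the +y side of the face (centre y=+65), peg on the -y side (y=-125).
- latch (a joint): Black T-handle on the hatch: bar 95 long x 18 wide x 24 mm thick on an 18 mm shaft, near the hatch's lower edge, turning about an axis square to the hatch. rad: 0 = loose, bar level (along the chest's y); grows clockwise as seen from outside, looking at the hatch; 1.45 = hard stop, tight, bar nearly up and down the slope. It starts between 0 and 0.35, needs about 0.25 N m and stays where it is left.
- latch_grip (a point): Centre of the T-handle's bar, 38 mm above the hatch's outer face (bar underside 26 mm, bar top 50 mm above it). z: outward along the turning axis (about 30 to 32 degrees from vertical, leaning to the chest's front); y: along the bar; x: across it.
- hatch (a joint): Grey aluminium hatch, 180 (along slope) x 200 x 8 mm, hinged at its upper edge and driven by the T-handle. rad: 0 = slack, its lower edge about 7 mm out; -0.040 = tight on the gasket. It follows the latch in proportion.
- peg: Brass peg, 12 mm diameter, 42 mm long, fixed square to the sloping face (leaning 32 degrees from vertical towards the chest's front), its last 6 mm tapered. Origin: centre of its foot on the face; z along the peg outward, x straight up the slope, y along the chest's y.
- tag_red: Red batch tag to hang: flat bar 130 (x) x 46 (y) x 14 mm (z), about 90 g, lying flat with a white paper label up. Origin: centre of its underside. A round through hole (the eye), 24 mm diameter, is centred 41 mm from the origin towards +x, 24 mm from that end.
- tag_red_eye (a point): Centre of the red tag's eye, at half the thickness (7 mm above the underside); axes as the tag's.
- tag_blue: Blue tag of the same shape, lying flat on the table near the red one; leave it. Origin: centre of its underside.
- jar: Terracotta-coloured jar with a pale label and white cap, 72 mm across, 85 mm high; leave it. Origin: centre of its underside.
- cup: Blue cup, 80 mm across, 80 mm high; leave it. Origin: centre of its underside.
Mind the look-alikes: they are no part of the job. Of the things like the tag_red, leave any that is turquoise; of the rest the smaller one is meant.

How it is judged:
By the outcome, as a careful person would: the job done as asked, in the order asked, and still so for the second after the job is handed in, with the robot touching nothing.
It also fails if it takes over 64 s, if anything falls off the work surface, if the arm or the gripper's body presses on something with over 40 N, if the wrist force passes 120 N, or if a joint passes its speed limit or range.

### The arm

A 7-joint arm with a two-finger parallel gripper is mounted at the origin on the work surface. World frame = base frame: x ahead of the robot, y to its left, z up, the work surface at z = 0. Lengths are in mm, angles in rad, forces in N, time in s.
With the tool pointing down it reaches from about 400 to 875 mm from the base axis. Payload 4.4 kg.
Tool frame: the origin (TCP) lies midway between the tips of the shut fingers; the grasp point (between the pads) lies ctrl.tcp_to_grasp behind it (ctrl.tcp_to_grasp is the distance from the TCP to the grasp point, in mm); z points along the fingers, y is the line along which they close (so a half turn about z gives the same grasp; the last joint's range is limited). The gripper opens to 85 mm and grips with 20 to 120 N. Pads are 22 mm wide; open, the fingers measure 114 mm over their backs; the gripper's body (76 mm by 85 mm) begins 54 mm behind the grasp point. The pads swing forward as they close: fully open they stand 13 mm farther back than shut.
Start: joints at [-1.217, 0.628, 0.038, 1.517, -0.027, 0.996, -0.02], TCP at [264.904, 593.585, 231.313] pointing down, gripper open.
Joint ranges: [-3.06, 3.06], [-0.37, 2.12], [-1.25, 1.32], [0.18, 2.47], [-1.1, 4.24], [0.23, 1.98], [-2.94, 2.94]. Speed limits (rad/s): [2.57, 2.57, 3.14, 3.14, 3.14, 3.14, 3.14].

### API

Orientations are given as [roll, pitch, yaw] about the fixed x, y, z axes, in that order (R = Rz(yaw) Ry(pitch) Rx(roll)).
In Python, from cell import ctrl, get_image, get_calibration, workorder, boxes_of, place_of gives the robot as it stands.
- The arm moves only by the tool play_rows, never from a script. Its argument "series" is a list that holds one entry, the list of rows, each a list of 7 numbers: the shift along the world's x, y, z in cm, then the turn, a rotation vector about the world's x, y, z in degrees, then the closure, from 0 (fully open) to 1 (shut). A call has 1 to 20 rows; each row shifts and turns the commanded pose from where the row before left it; what a row does not reach is not made up. A row lasts 1/8 s, in which the tool goes at most 62.5 mm and 10.7 degrees, less where a joint would pass 70% of its speed; a pose out of reach is approached as far as the arm can. A call with a gripper value outside its range is refused whole. The fingers move at their own pace and stop on an object; the grip force is fixed at half the most. Time passes only in rows, so rows that do not move let the fingers close. It gives the time, the measured TCP pose, the force, the opening and the grip force at its end, in the units of the state.
- ctrl.read_state(): the state, without advancing time (a new reading comes with each control period).
- get_image(name): name is "scene" or "top" or "wrist"; returns (picture, depth): 384x512x3 uint8, red, green, blue; 384x512 float32, mm along the optical axis (not along the pixel's ray), 0 where there is no reading.
- get_calibration(name): a dict with "K" (3x3 intrinsics, pixels), "R" (3x3) and "t" (3): a world point X has camera coordinates R X + t; the wrist camera has in their place "mount" (4x4, takes a point from camera to tool coordinates, whose origin is the TCP and whose axes are the flange's). Camera axes: x right, y down, z forward; pixel columns grow to the right and rows downward; lengths in mm; the calibration is good to about 2 mm. A picture is of the moment at which its call begins: read the wrist's pose just before it. get_calibration takes no time and is no camera call.
- workorder.finish_job(): hands the job in; it is judged then, once.
Trained networks look in the newest picture that a camera, given by its name, has taken for a name from the list of things; names that differ only in an ending like _2 or _b are one class to them, and where a whole thing is asked for, a point or a joint stands for the part that bears it (a point fixed in the world has none). Each returns a list of dicts, best first, with "p" (0 to 1); they miss things now and then, are a little off and sometimes report something else, mostly with a low value. They report only what shows in the picture. A call takes as long as a camera call. They do not tell look-alikes from the thing itself.
- boxes_of(target, camera): "pixel" ([column, row] in pixels, amid what is visible of it).
- place_of(target, camera): "pixel" ([column, row] in pixels: a listed point, or the origin of a listed thing).
The state is a dict: "clock": time; "qpos": joint angles; "qd": joint speeds; "tau": joint torques, N m; "eef_pos": TCP position; "tool_rot": TCP orientation; "force": force on the tool from outside, world axes, zero at the start; "torque": the same for the moment, N m; "width": finger opening in mm; "gripper_force": force on a finger pad.
Only numpy, scipy, OpenCV 4.12 (cv2) and the standard library are available. Lean on these libraries where they do the work, as an engineer would, in place of code of your own. Each camera call takes 0.05 s, during which the arm holds its last target. There are 200 camera calls.

## Working session

There is one attempt and no reset: what is moved stays moved. The work goes in short steps, Python scripts to look and compute and a tool call to move; the robot and the scene stay as the last step left them, time stands still between calls to the robot, and variables do not carry over. Pictures are saved under pics/ and viewed, at most 10 in all, crops included, and the job is handed in when it is done.

Besides the shell and the picture viewer there is one more tool, called as name(argument=value, ...), one argument or row to a line, values as JSON. play_rows: Moves the arm, as the interface text tells. Its arguments: {"type":"object","properties":{"series":{"type":"array"}},"required":["series"]}

```bash
ls; mkdir -p pics
python3 - <<'E'
from cell import *
import cv2,numpy as np
for n in ("scene","top"):
    im,d=get_image(n); cv2.imwrite(f"pics/{n}0.png",im[:,:,::-1]); np.save(f"pics/{n}0.npy",d)
    for t in ("tag_red","tag_red_eye","tag_blue","peg","latch_grip","chest","jar","cup"):
        print(n,t,[(np.round(r['pixel']).tolist(),round(r['p'],2)) for r in place_of(t,n)][:4])
    c=get_calibration(n); print(np.round(c["K"],1).tolist(),np.round(c["R"],3).tolist(),np.round(c["t"]).tolist())
print(ctrl.read_state(),ctrl.tcp_to_grasp)
E
```

```text
pics
scene tag_red [([301.0, 153.0], 0.95), ([110.0, 285.0], 0.77), ([250.0, 218.0], 0.64)]
scene tag_red_eye [([105.0, 272.0], 0.9), ([260.0, 221.0], 0.77), ([313.0, 144.0], 0.69)]
scene tag_blue [([211.0, 257.0], 0.72)]
scene peg [([353.0, 168.0], 0.48)]
scene latch_grip [([356.0, 129.0], 0.75)]
scene chest []
scene jar [([310.0, 257.0], 0.73), ([258.0, 221.0], 0.32)]
scene cup [([273.0, 274.0], 0.89)]
[[405.4, 0.0, 260.3], [0.0, 405.4, 191.0], [0.0, 0.0, 1.0]] [[0.68, 0.733, 0.004], [0.548, -0.505, -0.667], [-0.487, 0.456, -0.745]] [-224.0, -260.0, 1789.0]
top tag_red [([137.0, 255.0], 0.96), ([257.0, 220.0], 0.74), ([402.0, 250.0], 0.72), ([316.0, 212.0], 0.35)]
top tag_red_eye [([397.0, 262.0], 0.74), ([253.0, 207.0], 0.67), ([122.0, 250.0], 0.6)]
top tag_blue [([316.0, 209.0], 0.68), ([111.0, 184.0], 0.64)]
top peg [([168.0, 137.0], 0.65)]
top latch_grip [([111.0, 184.0], 0.78)]
top chest []
top jar [([247.0, 146.0], 0.72)]
top cup [([286.0, 157.0], 0.96)]
[[442.3, 0.0, 252.4], [0.0, 442.3, 195.5], [0.0, 0.0, 1.0]] [[-0.009, -1.0, 0.009], [-0.987, 0.007, -0.16], [0.16, -0.01, -0.987]] [-175.0, 554.0, 1438.0]
{'clock': 0.9, 'qpos': array([-1.21681994,  0.62836857,  0.038502  ,  1.51740458, -0.02703636,
        0.99630841, -0.01998322]), 'qd': array([-0.00084551,  0.00157076,  0.00241911,  0.00132443, -0.00013023,
       -0.00108131,  0.0002983 ]), 'tau': array([-6.61478189e-04, -5.63262677e+01,  1.22522190e+00, -1.93788421e+01,
        1.07466703e-02,  1.43538422e-03, -1.52784639e-05]), 'eef_pos': array([264.88267204, 593.5923146 , 231.33236485]), 'tool_rot': array([ 3.14156462e+00, -6.76188612e-05,  2.72178657e+00]), 'force': array([ 0.42461672, -0.4251421 , -0.22745212]), 'torque': array([ 0.01962938,  0.00575965, -0.0255473 ]), 'gripper_force': 0.0, 'width': 85.40272516806549} 18.700000000000003
```

View pics/top0.png

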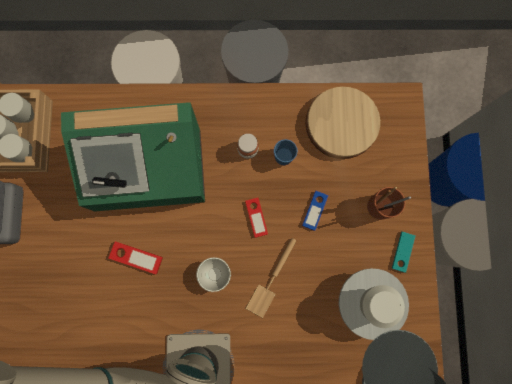

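View pics/scene0.png

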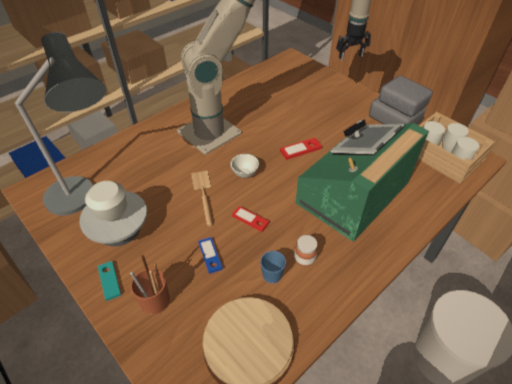

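```bash
cat > h.py <<'E'
from cell import *
import cv2,numpy as np
from scipy.spatial.transform import Rotation as Ro
def cam(n):
    c=get_calibration(n)
    if "R" in c: return c["K"],np.array(c["R"]),np.array(c["t"])
    s=ctrl.read_state(); M=np.array(c["mount"]); T=np.eye(4); T[:3,:3]=Ro.from_euler('xyz',s['tool_rot']).as_matrix(); T[:3,3]=s['eef_pos']
    W=np.linalg.inv(T@M); return c["K"],W[:3,:3],W[:3,3]
def rays(n,c=None):
    K,R,t=c or cam(n); u,v=np.meshgrid(np.arange(512),np.arange(384))
    r=np.stack([(u-K[0][2])/K[0][0],(v-K[1][2])/K[1][1],np.ones(u.shape)],-1)@R   # R^T r
    return -R.T@t, r
def cloud(n,d,c=None):
    o,r=rays(n,c); P=o+r*d[...,None]; P[d<=0]=np.nan; return P
def onplane(n,px,p0,nv,c=None):
    o,r=rays(n,c); K,R,t=c or cam(n)
    q=np.array([(px[0]-K[0][2])/K[0][0],(px[1]-K[1][2])/K[1][1],1])@R
    return o+q*(np.dot(np.array(p0)-o,nv)/np.dot(q,nv))
def hsv(im): return cv2.cvtColor(im,cv2.COLOR_RGB2HSV)
def tags(n,im,d,c=None,zr=(5,25)):
    H=hsv(im); m=((H[...,0]<6)|(H[...,0]>174))&(H[...,1]>170)&(H[...,2]>90)
    m=cv2.morphologyEx(m.astype(np.uint8),cv2.MORPH_OPEN,np.ones((2,2)))
    k,L,S,_=cv2.connectedComponentsWithStats(m); P=cloud(n,d,c); out=[]
    for i in range(1,k):
        if S[i,4]<80: continue
        q=P[L==i]; q=q[np.isfinite(q[:,0])]
        if len(q): out.append((S[i].tolist(),np.round(np.median(q,0)).tolist(),cv2.minAreaRect(q[:,:2].astype(np.float32))))
    return out
E
python3 - <<'E'
from h import *
im=cv2.imread("pics/top0.png")[:,:,::-1].copy(); d=np.load("pics/top0.npy")
for t in tags("top",im,d): print(t)
P=cloud("top",d); H=hsv(im)
print("table z",np.nanmedian(P[200:260,200:230,2]))
g=(H[...,0]>60)&(H[...,0]<85)&(H[...,1]>100); g[:,215:]=False; g[:, :60]=False; g[215:]=False
q=P[g]; q=q[np.isfinite(q[:,0])]; q=q[q[:,2]>120]
# ransac plane
rng=np.random.default_rng(0);best=0
for _ in range(300):
    a,b,c=q[rng.choice(len(q),3)]; n=np.cross(b-a,c-a); n/=np.linalg.norm(n)+1e-9
    i=abs((q-a)@n)<3
    if n[2]**2<0.95 and i.sum()>best: best=i.sum();I=i
s=q[I]; c=s.mean(0); n=np.linalg.svd(s-c)[2][2]; n*=np.sign(n[2])
print("plane",c,n,best,len(q),"tilt",np.degrees(np.arccos(n[2])),"yaw",np.degrees(np.arctan2(-n[1],-n[0])))
R2=cv2.minAreaRect(q[:,:2].astype(np.float32)); print(R2)
yaw=np.arctan2(-n[1],-n[0]); e=np.array([np.cos(yaw),np.sin(yaw),0]); l=np.array([-e[1],e[0],0])
print("ext along x",np.percentile(s@e,[0.5,99.5]),"y",np.percentile(s@l,[0.5,99.5]))
for px in ((168,137),): print(np.round(P[px[1]-2:px[1]+3,px[0]-2:px[0]+6],0).tolist())
o=np.vstack([im[85:215,60:215],im[175:265,60:215]])
cv2.imwrite("pics/c.png",np.hstack([cv2.resize(im[85:215,60:215],None,fx=3,fy=3)[:390],cv2.resize(im[195:260,95:175],None,fx=3,fy=6)[:390],])[:,:,::-1])
cv2.imwrite("pics/c2.png",cv2.resize(im[190:285,95:285],None,fx=4,fy=4,interpolation=2)[:,:,::-1])
E
```

```text
([247, 199, 16, 20, 168], [517.0, -184.0, 13.0], ((513.7337646484375, -185.910888671875), (60.4720344543457, 47.37251663208008), 13.578530311584473))
([110, 243, 53, 32, 505], [352.0, 238.0, 17.0], ((347.24444580078125, 211.92160034179688), (170.2785186767578, 62.34644317626953), 71.02581787109375))
table z 0.247657480902717
plane [630.17709686 123.01736204 203.73800118] [-0.52495977 -0.04318653  0.85003069] 3364 5232 tilt 31.784992867999403 yaw 4.7029248403671575
((651.0122680664062, 182.89378356933594), (257.971923828125, 380.39947509765625), 4.458296775817871)
ext along x [536.44647321 742.94639847] y [-59.99072833 315.31277466]
[[[702.0, 76.0, 248.0], [702.0, 74.0, 247.0], [703.0, 71.0, 244.0], [703.0, 68.0, 246.0], [702.0, 65.0, 247.0], [702.0, 61.0, 249.0], [701.0, 58.0, 251.0], [700.0, 55.0, 253.0]], [[699.0, 76.0, 249.0], [698.0, 73.0, 250.0], [699.0, 70.0, 248.0], [700.0, 68.0, 244.0], [696.0, 63.0, 257.0], [696.0, 60.0, 259.0], [696.0, 57.0, 256.0], [700.0, 56.0, 245.0]], [[698.0, 77.0, 242.0], [696.0, 73.0, 249.0], [696.0, 70.0, 247.0], [692.0, 65.0, 262.0], [690.0, 61.0, 269.0], [690.0, 58.0, 266.0], [690.0, 55.0, 266.0], [697.0, 56.0, 245.0]], [[696.0, 78.0, 238.0], [695.0, 74.0, 243.0], [694.0, 71.0, 244.0], [683.0, 61.0, 280.0], [685.0, 60.0, 275.0], [687.0, 58.0, 268.0], [687.0, 55.0, 268.0], [693.0, 56.0, 246.0]], [[693.0, 78.0, 238.0], [692.0, 75.0, 239.0], [682.0, 65.0, 276.0], [680.0, 61.0, 282.0], [680.0, 58.0, 282.0], [681.0, 56.0, 277.0], [684.0, 55.0, 267.0], [692.0, 57.0, 239.0]]]
```

View pics/c2.png

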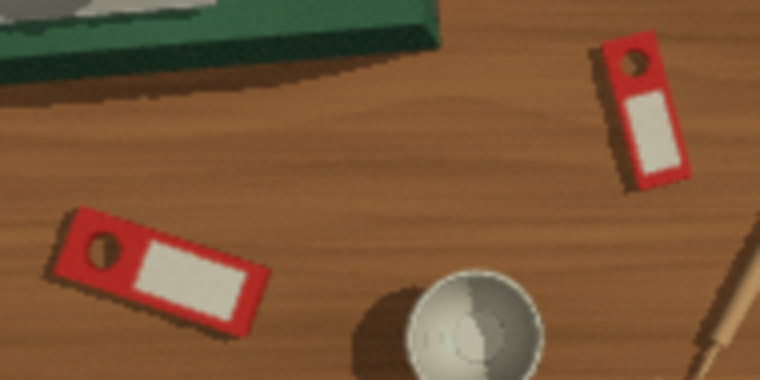

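```bash
cat >> h.py <<'E'
C0=np.array([651.,182.9,0.]); CY=np.radians(4.5)
def chestR(): return Ro.from_euler('z',CY).as_matrix()
TH=np.radians(32)
SL=Ro.from_euler('zy',[CY,-TH]).as_matrix()  # cols: up-slope, chest y, outward normal
FO=C0+chestR()@np.array([-130,0,140.])       # slope frame origin: front top edge, chest y=0
def toS(P): return (P-FO)@SL
def toW(s): return FO+SL@np.array(s,float)
def goal(tcp,z,y):
    """print shift (cm) and rotvec (deg) from now to tcp pose"""
    z=np.array(z)/np.linalg.norm(z); y=np.array(y)-np.dot(y,z)*z; y/=np.linalg.norm(y)
    R=np.c_[np.cross(y,z),y,z]; s=ctrl.read_state()
    rv=(Ro.from_matrix(R)*Ro.from_euler('xyz',s['tool_rot']).inv()).as_rotvec(degrees=True)
    print("from",np.round(s['eef_pos'],1),"shift cm",np.round((tcp-s['eef_pos'])/10,2),"rotvec deg",np.round(rv,1),np.linalg.norm(rv).round(1))
E
python3 - <<'E'
from h import *
im=cv2.imread("pics/top0.png")[:,:,::-1].copy(); d=np.load("pics/top0.npy")
P=cloud("top",d); S=toS(P); reg=np.zeros(d.shape,bool); reg[90:215,65:210]=1
f=reg&(abs(S[...,1])<190)&(S[...,0]>5)&(S[...,0]<230)&(S[...,1]<-60)&(abs(S[...,2])<8)
print("face h",np.nanmedian(S[...,2][f]))
h=reg&(S[...,1]>-20)&(S[...,1]<150)&(S[...,0]<220)
m=h&(S[...,2]>35)
q=S[m]; print("bar",len(q),np.median(q,0),cv2.minAreaRect(q[:,:2].astype(np.float32)))
m2=h&(im.max(2)<45); q=S[m2]; print("dark",len(q),np.nanmedian(q,0))
mp=reg&(S[...,1]<-95)&(S[...,1]>-155)&(S[...,2]>10)&(S[...,0]<235); q=S[mp]; print("peg",len(q),np.mean(q,0),np.percentile(q[:,2],95))
hp=h&(abs(S[...,2]-12)<15)&(im.min(2)>90)
q=S[hp]; print("hatch ext",np.percentile(q,[1,99],axis=0))
print(toW([202.,-125,0]))
# target above latch
b=np.median(S[m],0); b[2]=0
print(toW([b[0],b[1],120]))
goal(toW([b[0],b[1],130]),-SL[:,2],SL[:,0])
E
```

```text
face h -4.9787311167253705
bar 268 [95.62076972 59.40884473 65.8841253 ] ((93.27943420410156, 61.21293640136719), (94.91441345214844, 19.611127853393555), 75.85640716552734)
dark 490 [-14.71800133  58.72796692 -27.21367663]
peg 20 [ 197.95495474 -129.28084875   28.1743186 ] 36.42765414069944
hatch ext [[ 40.13113325 -19.38154617   7.57706105]
 [217.7533224  149.113292    24.69651549]]
[700.49551953  63.93438818 251.91083468]
[534.69857864 239.42834377 289.81081608]
from [264.9 593.6 231.3] shift cm [ 26.45 -35.42   6.7 ] rotvec deg [ 17.1 -28.8 -59.8] 68.6
```

```bash
sed -i 's/^FO=.*/&\nFO=FO-5*SL[:,2]/' h.py
python3 - <<'E'
from h import *
q=np.radians(14)
goal(toW([93,61,160]),-SL[:,2],SL@np.array([np.cos(q),-np.sin(q),0]))
E
```

```text
from [264.9 593.6 231.3] shift cm [ 24.89 -35.28   8.67] rotvec deg [ 21.  -27.2 -73.4] 81.0
```

play_rows(
  series=[
    [[0,0,3,0,0,0,0],[0,0,3,0,0,0,0],[2.5,-3.5,0.27,2.1,-2.72,-7.34,0],[2.5,-3.5,0.27,2.1,-2.72,-7.34,0],[2.5,-3.5,0.27,2.1,-2.72,-7.34,0],[2.5,-3.5,0.27,2.1,-2.72,-7.34,0],[2.5,-3.5,0.27,2.1,-2.72,-7.34,0],[2.5,-3.5,0.27,2.1,-2.72,-7.34,0],[2.5,-3.5,0.27,2.1,-2.72,-7.34,0],[2.5,-3.5,0.27,2.1,-2.72,-7.34,0],[2.5,-3.5,0.27,2.1,-2.72,-7.34,0],[2.5,-3.5,0.27,2.1,-2.72,-7.34,0],[0,0,0,0,0,0,0],[0,0,0,0,0,0,0],[0,0,0,0,0,0,0]],
  ],
)

```text
clock: 2.78
eef_pos: [514.6, 244.8, 318.4]
tool_rot: [2.59, -0.088, 1.431]
force: [-0.3, -0.2, -0.3]
width: 86.0
gripper_force: 0.0
```

```bash
cat > lk.py <<'E'
from h import *
c=cam("wrist"); im,d=get_image("wrist"); cv2.imwrite("pics/w1.png",im[:,:,::-1]); np.save("pics/w1.npy",d)
print(np.round(ctrl.read_state()['qpos'],2))
S=toS(cloud("wrist",d,c))
print([ (r['pixel'],r['p']) for r in place_of("latch_grip","wrist")],[ (r['pixel'],r['p']) for r in place_of("peg","wrist")])
h=(S[...,1]>-30)&(S[...,1]<160)&(S[...,0]>20)&(S[...,0]<200)
m=h&(S[...,2]>48)&(S[...,2]<85); q=S[m]; print("bar",len(q),np.median(q,0),cv2.minAreaRect(q[:,:2].astype(np.float32)))
f=h&(S[...,2]<35)&(im.min(2)>80); q=S[f]; A=np.c_[q[:,:2],np.ones(len(q))]; print("hatch pl",np.linalg.lstsq(A,q[:,2],rcond=None)[0],np.median(q,0))
f=(abs(S[...,1])<185)&(S[...,0]>5)&(S[...,0]<225)&(S[...,1]<-50)&(abs(S[...,2])<12); q=S[f]
if len(q): A=np.c_[q[:,:2],np.ones(len(q))]; print("face pl",np.linalg.lstsq(A,q[:,2],rcond=None)[0],len(q))
E
python3 lk.py
```

```text
[-1.3   0.31  0.77  2.11  0.27  0.35 -1.01]
[([253.5, 198.4], 0.9)] []
bar 2179 [94.28710178 69.07794249 72.36688986] ((92.71381378173828, 62.59895324707031), (94.27203369140625, 17.635635375976562), 76.70049285888672)
hatch pl [-0.02475899  0.03779971 23.42621922] [131.39585362  84.79547381  23.45519515]
face pl [1.59730105e-03 3.98584329e-02 3.75825988e+00] 10623
```

Run:
```python
from h import *
q=np.radians(13.5)
for hh in (160,38): goal(toW([93,62,hh]),-SL@np.array([.03,0,1]),SL@np.array([np.cos(q),-np.sin(q),0]))
print("in axis (world)",-SL@np.array([.015,0,1]))
```

```text
from [514.7 244.2 318.3] shift cm [-0.1  -0.24 -0.03] rotvec deg [-0.4  1.7  0.3] 1.8
from [514.7 244.2 318.3] shift cm [  6.37  -0.24 -10.38] rotvec deg [-0.4  1.7  0.3] 1.8
in axis (world) [ 0.51723776 -0.00117689 -0.85597238]
```

```bash
sed -i "s/from_euler('zy'/from_euler('ZY'/" h.py
python3 - <<'E'
from h import *
im=cv2.imread("pics/top0.png")[:,:,::-1].copy(); d=np.load("pics/top0.npy"); S=toS(cloud("top",d))
reg=np.zeros(d.shape,bool); reg[90:215,65:210]=1
f=reg&(S[...,1]>-185)&(S[...,0]>5)&(S[...,0]<225)&(S[...,1]<-55)&(abs(S[...,2])<10); q=S[f];print("top face",np.linalg.lstsq(np.c_[q[:,:2],np.ones(len(q))],q[:,2],rcond=None)[0],len(q))
h=reg&(S[...,1]>-20)&(S[...,1]<150)&(S[...,0]<220)
q=S[h&(S[...,2]>45)]; print("bar",len(q),np.median(q,0),cv2.minAreaRect(q[:,:2].astype(np.float32)))
E
python3 lk.py
python3 - <<'E'
from h import *
q=np.radians(13.5)
for hh in (160,38): goal(toW([93,62,hh]),-SL@np.array([.03,0,1]),SL@np.array([np.cos(q),-np.sin(q),0]))
print("in axis (world)",-SL@np.array([.015,0,1]))
E
```

```text
top face [1.06155585e-03 2.81363484e-04 3.66559512e+00] 2915
bar 264 [94.72346696 63.77719871 68.16066233] ((92.60254669189453, 64.87045288085938), (95.09434509277344, 19.626155853271484), 76.65798950195312)
[-1.3   0.31  0.77  2.11  0.27  0.35 -1.01]
[([253.0, 195.9], 0.6)] []
bar 2220 [93.58966421 72.69237301 69.57508422] ((92.26680755615234, 65.84617614746094), (93.9544677734375, 18.238601684570312), 77.90055847167969)
hatch pl [-2.69343565e-02 -3.46520118e-03  2.34146033e+01] [131.05801308  84.84623115  19.92914129]
face pl [-3.96317824e-04 -1.82579376e-03  3.75345756e+00] 10611
from [514.9 243.8 318.3] shift cm [-0.16 -0.96  0.24] rotvec deg [2.  1.8 1.1] 2.9
from [514.9 243.8 318.3] shift cm [  6.29  -0.45 -10.11] rotvec deg [2.  1.8 1.1] 2.9
in axis (world) [ 0.51560419  0.04057893 -0.85599689]
```

```bash
sed -i "s/^FO=FO-5/FO=FO-1.3/" h.py
python3 - <<'E'
from h import *
q=np.radians(12.7)
for hh in (160,32): goal(toW([92.5,65.3,hh]),-SL@np.array([.028,0,1]),SL@np.array([np.cos(q),-np.sin(q),0]))
print("in axis (world)",-SL@np.array([.012,0,1]))
E
```

```text
from [514.9 243.8 318.3] shift cm [-0.42 -0.65  0.53] rotvec deg [1.6 1.6 1.8] 2.9
from [514.9 243.8 318.3] shift cm [  6.34  -0.11 -10.33] rotvec deg [1.6 1.6 1.8] 2.9
in axis (world) [ 0.51814049  0.04077854 -0.85440713]
```

play_rows(
  series=[
    [[-0.42,-0.65,0.53,1.6,1.6,1.8,0],[1.13,0.09,-1.81,0,0,0,0],[1.13,0.09,-1.81,0,0,0,0],[1.13,0.09,-1.81,0,0,0,0],[1.13,0.09,-1.81,0,0,0,0],[1.13,0.09,-1.81,0,0,0,0],[1.13,0.09,-1.81,0,0,0,0],[0,0,0,0,0,0,0],[0,0,0,0,0,0,0]],
  ],
)

```text
clock: 4.2
eef_pos: [575.6, 241.3, 219.0]
tool_rot: [2.622, -0.108, 1.456]
force: [0.3, 0.1, 0.1]
width: 85.4
gripper_force: 0.0
```

play_rows(
  series=[
    [[0,0,0,0,0,0,1],[0,0,0,0,0,0,1],[0,0,0,0,0,0,1],[0,0,0,0,0,0,1],[0,0,0,0,0,0,1],[0,0,0,0,0,0,1],[0,0,0,0,0,0,1],[0,0,0,0,0,0,1]],
  ],
)

```text
clock: 5.2
eef_pos: [574.9, 241.8, 218.7]
tool_rot: [2.623, -0.108, 1.457]
force: [-5.3, 0.1, 4.4]
width: 17.3
gripper_force: 59.0
```

Run:
```python
from h import *
s=ctrl.read_state(); print(s['qpos'],s['eef_pos'],toS(s['eef_pos']),s['torque'],s['width'],s['gripper_force'])
```

```text
[-0.64165641  0.45762204  0.08329339  2.09730212  1.06828729  0.2387787
 -1.72383845] [574.92237853 241.83160356 218.7093361 ] [91.55838701 64.71891848 36.90031932] [-0.07585163  1.12717184  0.07478767] 17.33564055576095 59.023901713080704
```

play_rows(
  series=[
    [[0.02,0,-0.03,2.6,0.2,-4.25,1],[0.02,0,-0.03,2.6,0.2,-4.25,1],[0,0,0,0,0,0,1]],
  ],
)

```text
clock: 5.58
eef_pos: [575.1, 241.8, 218.1]
tool_rot: [2.648, -0.196, 1.304]
force: [-6.9, 0.3, 4.9]
width: 17.1
gripper_force: 59.3
```

```bash
cat > st.py <<'E'
from h import *
s=ctrl.read_state(); R=Ro.from_euler('xyz',s['tool_rot']).as_matrix(); y=R[:,1]@SL; z=R[:,2]@SL
print(s['clock'],s['qpos'].round(3),"S",toS(s['eef_pos']).round(1),"F",s['force'].round(1),"M",s['torque'].round(2),s['width'].round(1),"q",np.degrees(np.arctan2(-y[1],y[0])).round(1),"zS",z.round(3))
E
python3 st.py
```

```text
Traceback (most recent call last):
  File "st.py", line 3, in <module>
    print(s['clock'],s['qpos'].round(3),"S",toS(s['eef_pos']).round(1),"F",s['force'].round(1),"M",s['torque'].round(2),s['width'].round(1),"q",np.degrees(np.arctan2(-y[1],y[0])).round(1),"zS",z.round(3))
                                                                                                                        ^^^^^^^^^^^^^^^^
AttributeError: 'float' object has no attribute 'round'
```

```bash
sed -i "s/s\['width'\].round(1)/s['width']/" st.py; python3 st.py
```

```text
5.575 [-0.63   0.458  0.071  2.098  1.084  0.238 -1.912] S [91.4 64.7 36.3] F [-6.9  0.3  4.9] M [-0.14  0.94 -0.24] 17.089067665818206 q 22.7 zS [-0.03   0.001 -1.   ]
```

play_rows(
  series=[
    [[0.03,0,-0.06,5.2,0.4,-8.5,1],[0.03,0,-0.06,5.2,0.4,-8.5,1],[0.03,0,-0.06,5.2,0.4,-8.5,1],[0.03,0,-0.06,5.2,0.4,-8.5,1],[0,0,0,0,0,0,1]],
  ],
)

```text
clock: 6.2
eef_pos: [575.8, 242.0, 215.5]
tool_rot: [2.887, -0.474, 0.624]
force: [-11.0, 1.7, 6.6]
width: 17.3
gripper_force: 60.5
```

```bash
python3 st.py
```

```text
6.2 [-0.586  0.46   0.021  2.108  1.194  0.237 -2.708] S [90.6 64.8 33.8] F [-11.    1.7   6.6] M [-0.55  0.84 -0.44] 17.270523901185555 q 62.5 zS [-0.025  0.014 -1.   ]
```

play_rows(
  series=[
    [[0,0,0,0,0,0,0],[0,0,0,0,0,0,0],[0,0,0,0,0,0,0],[0,0,0,0,0,0,0],[-1.04,-0.08,1.7,0,0,0,0],[-1.04,-0.08,1.7,0,0,0,0],[-1.04,-0.08,1.7,0,0,0,0],[-1.04,-0.08,1.7,0,0,0,0],[0,0,0,-5.2,-0.4,8.5,0],[0,0,0,-5.2,-0.4,8.5,0],[0,0,0,-5.2,-0.4,8.5,0],[0,0,0,-5.2,-0.4,8.5,0],[0,0,0,-5.2,-0.4,8.5,0],[0,0,0,-5.2,-0.4,8.5,0],[0,0,0,-5.2,-0.4,8.5,0],[0,0,0,-5.2,-0.4,8.5,0],[0,0,0,-5.2,-0.4,8.5,0]],
  ],
)

```text
clock: 8.32
eef_pos: [535.8, 238.1, 283.6]
tool_rot: [2.663, 0.252, 2.064]
force: [0.0, -0.4, -0.2]
width: 85.5
gripper_force: 0.0
```

play_rows(
  series=[
    [[0,0,0,-5.2,-0.4,8.5,0],[0,0,0,-5.2,-0.4,8.5,0],[0,0,0,-5.2,-0.4,8.5,0],[0,0,0,-5.2,-0.4,8.5,0],[0,0,0,-5.2,-0.4,8.5,0],[0,0,0,-5.2,-0.4,8.5,0],[0,0,0,-5.2,-0.4,8.5,0],[0,0,0,-5.2,-0.4,8.5,0],[0,0,0,-5.2,-0.4,8.5,0],[0,0,0,0,0,0,0]],
  ],
)

```text
clock: 9.57
eef_pos: [535.7, 238.0, 283.6]
tool_rot: [-2.849, 0.492, -2.525]
force: [0.8, -0.0, 0.1]
width: 85.4
gripper_force: 0.0
```

```bash
python3 st.py
python3 - <<'E'
from h import *
c=cam("wrist"); im,d=get_image("wrist"); cv2.imwrite("pics/w2.png",im[:,:,::-1])
S=toS(cloud("wrist",d,c))
h=(S[...,1]>-30)&(S[...,1]<160)&(S[...,0]>20)&(S[...,0]<200)
m=h&(S[...,2]>48)&(S[...,2]<75)&(im.max(2)<70); q=S[m]; 
if len(q): print("bar",len(q),np.median(q,0),cv2.minAreaRect(q[:,:2].astype(np.float32)))
q=np.radians(62.5)
for hh in (100,30): goal(toW([91.5,65,hh]),-SL@np.array([.01,0,1]),-SL@np.array([np.cos(q),-np.sin(q),0]))
E
```

```text
9.575 [-0.117  0.369 -0.701  2.117  1.218  0.621  0.387] S [ 92.5  63.9 112.8] F [ 0.8 -0.   0.1] M [-0.    0.58  0.01] 85.40540801067911 q -116.9 zS [ 0.007 -0.016 -1.   ]
bar 2589 [78.92332736 59.71113338 62.6133963 ] ((89.78186798095703, 65.09688568115234), (93.62684631347656, 17.98461151123047), 27.768388748168945)
from [535.8 238.  283.6] shift cm [ 0.58  0.15 -1.14] rotvec deg [0.3 1.  1.1] 1.5
from [535.8 238.  283.6] shift cm [ 4.27  0.44 -7.08] rotvec deg [0.3 1.  1.1] 1.5
```

View pics/w2.png

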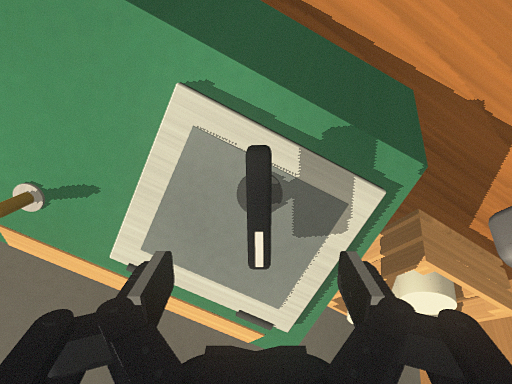

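play_rows(
  series=[
    [[1.03,0.11,-1.79,0.3,1,1.1,0],[1.03,0.11,-1.79,0,0,0,0],[1.03,0.11,-1.79,0,0,0,0],[1.03,0.11,-1.79,0,0,0,0],[0,0,0,0,0,0,0],[0,0,0,0,0,0,1],[0,0,0,0,0,0,1],[0,0,0,0,0,0,1],[0,0,0,0,0,0,1],[0,0,0,0,0,0,1],[0,0,0,0,0,0,1],[0,0,0,0,0,0,1],[0,0,0,0,0,0,1]],
  ],
)

```text
clock: 11.25
eef_pos: [577.2, 242.0, 213.0]
tool_rot: [-2.863, 0.481, -2.511]
force: [-1.4, -2.4, 5.7]
width: 17.5
gripper_force: 59.0
```

play_rows(
  series=[
    [[0.03,0,-0.05,4.1,0.3,-6.8,1],[0.03,0,-0.05,4.1,0.3,-6.8,1],[0,0,0,2.1,0.15,-3.4,1],[0,0,0,1.5,0.1,-2.6,1],[0,0,0,0,0,0,1],[0,0,0,0,0,0,1]],
  ],
)

```text
clock: 12.0
eef_pos: [577.5, 242.1, 211.7]
tool_rot: [-3.083, 0.549, -2.958]
force: [-3.2, -3.9, 6.1]
width: 17.3
gripper_force: 64.2
```

```bash
python3 st.py
```

```text
12.0 [-0.163  0.53  -0.603  2.104  1.476  0.572 -0.193] S [90.1 64.8 29.5] F [-3.2 -3.9  6.1] M [-1.34  0.2   1.1 ] 17.319405975371065 q -95.1 zS [-0.007 -0.004 -1.   ]
```

play_rows(
  series=[
    [[0,0,0,1,0.1,-1.7,1],[0,0,0,0,0,0,1],[0,0,0,0,0,0,0],[0,0,0,0,0,0,0],[0,0,0,0,0,0,0],[0,0,0,0,0,0,0],[-1.04,-0.08,1.7,0,0,0,0],[-1.04,-0.08,1.7,0,0,0,0],[-1.04,-0.08,1.7,0,0,0,0],[-1.04,-0.08,1.7,0,0,0,0],[-1.04,-0.08,1.7,0,0,0,0],[-1.04,-0.08,1.7,0,0,0,0],[0,0,0,0,0,0,0],[0,0,0,0,0,0,0]],
  ],
)

```text
clock: 13.75
eef_pos: [515.3, 237.5, 312.5]
tool_rot: [-3.108, 0.548, -3.005]
force: [-0.5, -0.3, -1.3]
width: 85.5
gripper_force: 0.0
```

```bash
python3 st.py
python3 - <<'E'
from h import *
c=cam("wrist"); im,d=get_image("wrist"); cv2.imwrite("pics/w3.png",im[:,:,::-1])
S=toS(cloud("wrist",d,c))
h=(S[...,1]>-30)&(S[...,1]<160)&(S[...,0]>20)&(S[...,0]<200)
m=h&(S[...,2]>45)&(S[...,2]<75)&(im.max(2)<70); q=S[m]; 
if len(q): print("bar",len(q),np.median(q,0),cv2.minAreaRect(q[:,:2].astype(np.float32)))
f=h&(S[...,2]<30)&(im.min(2)>80); q=S[f]; print("hatch pl",np.linalg.lstsq(np.c_[q[:,:2],np.ones(len(q))],q[:,2],rcond=None)[0])
f=(S[...,1]<-45)&(S[...,1]>-105)&(S[...,0]>5)&(S[...,0]<225)&(abs(S[...,2])<10); q=S[f]
if len(q): print("face",np.linalg.lstsq(np.c_[q[:,:2],np.ones(len(q))],q[:,2],rcond=None)[0])
p=(S[...,1]<-95)&(S[...,1]>-160)&(S[...,0]>150)&(S[...,0]<235)&(S[...,2]>20); q=S[p]
if len(q): print("peg",len(q),q.mean(0),np.percentile(q[:,2],97))
# tag in top
im,d=get_image("top"); 
for t in tags("top",im,d): print(t)
P=place_of("tag_red","top"); E=place_of("tag_red_eye","top")
for r in P: print("o",onplane("top",r['pixel'],[0,0,0],[0,0,1]).round(1),r['p'])
for r in E: print("e",onplane("top",r['pixel'],[0,0,7],[0,0,1]).round(1),r['p'])
E
```

```text
13.75 [-0.075  0.296 -0.742  2.105  1.05   0.624  0.121] S [ 90.6  65.  148.2] F [-0.5 -0.3 -1.3] M [-0.04  0.51 -0.06] 85.51273126725594 q -92.8 zS [-0.009 -0.003 -1.   ]
bar 1917 [78.3432162  63.91521815 61.3094129 ] ((89.47645568847656, 65.40119171142578), (93.72764587402344, 18.039350509643555), 6.839383125305176)
hatch pl [ 1.09841427e-02 -6.59722554e-04  1.14865242e+01]
face [-0.00034578 -0.00194908 -0.1284819 ]
peg 241 [ 195.29144959 -122.0614942    33.01855583] 42.26078652638272
([247, 199, 16, 20, 169], [515.0, -185.0, 14.0], ((513.7010498046875, -186.26345825195312), (59.517642974853516, 47.15275192260742), 14.684905052185059))
([110, 243, 53, 32, 510], [352.0, 238.0, 17.0], ((346.90283203125, 212.2769317626953), (170.98329162597656, 62.529598236083984), 71.18407440185547))
o [357.2 217.8   0. ] 0.94
o [ 368.8 -688.4    0. ] 0.91
o [ 484.8 -185.2    0. ] 0.56
e [ 521.9 -187.5    7. ] 0.95
e [ 318.2 -665.2    7. ] 0.73
```

Run:
```python
from h import *
goal(toW([155,-125,150]),-SL[:,2],SL[:,1])
y=np.radians(105)
goal(np.array([490,-188,200.]),[0,0,-1],[np.cos(y),np.sin(y),0])
```

```text
from [515.1 237.7 312.2] shift cm [  6.86 -18.55   3.6 ] rotvec deg [ 1.7 -0.5 -2.3] 2.9
from [515.1 237.7 312.2] shift cm [ -2.51 -42.57 -11.22] rotvec deg [-4.4 31.1  7.5] 32.3
```

play_rows(
  series=[
    [[1.14,-3.09,0.6,0.3,-0.1,-0.4,0],[1.14,-3.09,0.6,0.3,-0.1,-0.4,0],[1.14,-3.09,0.6,0.3,-0.1,-0.4,0],[1.14,-3.09,0.6,0.3,-0.1,-0.4,0],[1.14,-3.09,0.6,0.3,-0.1,-0.4,0],[1.14,-3.09,0.6,0.3,-0.1,-0.4,0],[0,0,0,0,0,0,0],[0,0,0,0,0,0,0],[0,0,0,0,0,0,0]],
  ],
)

```text
clock: 15.08
eef_pos: [583.1, 54.0, 348.8]
tool_rot: [3.139, 0.562, -3.062]
force: [-0.2, -0.1, 0.2]
width: 85.8
gripper_force: 0.0
```

```bash
python3 st.py
python3 - <<'E'
from h import *
c=cam("wrist"); im,d=get_image("wrist"); cv2.imwrite("pics/w4.png",im[:,:,::-1])
S=toS(cloud("wrist",d,c))
f=(S[...,1]<-65)&(S[...,1]>-180)&(S[...,0]>5)&(S[...,0]<225)&(abs(S[...,2])<10); q=S[f]
print("face",np.linalg.lstsq(np.c_[q[:,:2],np.ones(len(q))],q[:,2],rcond=None)[0])
for lo,hi in ((10,25),(25,36),(38,46)):
    p=(S[...,1]<-95)&(S[...,1]>-160)&(S[...,0]>150)&(S[...,0]<235)&(S[...,2]>lo)&(S[...,2]<hi); q=S[p]
    v,u=np.nonzero(p); print("peg",lo,len(q),q.mean(0).round(1),np.percentile(q,[3,97],axis=0).round(1).tolist(),u.mean(),v.mean())
n=SL[:,2]
for r in place_of("peg","wrist"): print(r, toS(onplane("wrist",r['pixel'],FO,n,c)))
E
```

```text
15.075 [ 0.511  0.254 -0.834  2.056  0.703  0.437  0.824] S [ 154.9 -123.2  150.8] F [-0.2 -0.1  0.2] M [-0.06  0.54 -0.01] 85.79787209650111 q -90.0 zS [ 0.003  0.002 -1.   ]
face [ 0.00076567 -0.00201129 -0.43339232]
peg 10 64 [ 193.2 -124.5   17.7] [[191.9, -129.9, 10.5], [195.5, -119.5, 24.7]] 253.1875 217.8125
peg 25 56 [ 193.4 -124.8   31.1] [[191.8, -130.0, 25.6], [197.8, -119.6, 35.8]] 252.83928571428572 223.5
peg 38 69 [ 196.5 -124.7   40.7] [[193.1, -128.5, 38.3], [200.3, -120.7, 42.8]] 252.8840579710145 230.68115942028984
{'pixel': [256.1, 217.4], 'p': 0.64} [ 2.00619430e+02 -1.21398737e+02  2.11728335e-14]
```

View pics/w4.png

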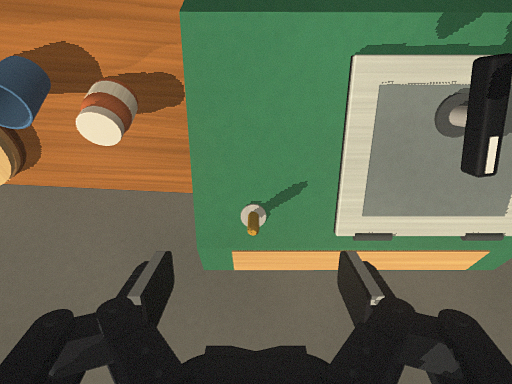

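Run:
```python
from h import *
y=np.radians(105)
goal(np.array([485,-190,190.]),[0,0,-1],[np.cos(y),np.sin(y),0])
```

```text
from [583.2  53.8 349. ] shift cm [ -9.82 -24.38 -15.9 ] rotvec deg [-5.6 31.8 10.2] 33.8
```

play_rows(
  series=[
    [[-1.2,-3,0,-0.7,4,1.3,0],[-1.2,-3,0,-0.7,4,1.3,0],[-1.2,-3,-1,-0.7,4,1.3,0],[-1.2,-3,-2.5,-0.7,4,1.3,0],[-1.2,-3,-3.1,-0.7,4,1.3,0],[-1.2,-3,-3.1,-0.7,4,1.3,0],[-1.3,-3.2,-3.1,-0.7,4,1.2,0],[-1.3,-3.2,-3.1,-0.7,3.8,1.2,0],[0,0,0,0,0,0,0],[0,0,0,0,0,0,0],[0,0,0,0,0,0,0]],
  ],
)

```text
clock: 16.55
eef_pos: [486.3, -190.2, 191.2]
tool_rot: [-3.14, 0.002, -2.879]
force: [-0.1, 0.3, 0.4]
width: 85.4
gripper_force: 0.0
```

```bash
python3 st.py
cat > tg.py <<'E'
from h import *
import sys
c=cam("wrist"); im,d=get_image("wrist"); cv2.imwrite(sys.argv[1],im[:,:,::-1])
print(tags("wrist",im,d,c))
H=hsv(im); P=cloud("wrist",d,c)
m=(P[...,2]>9)&(P[...,2]<19)&(abs(P[...,0]-495)<110)&(abs(P[...,1]+190)<80)&((H[...,1]>170)&((H[...,0]<6)|(H[...,0]>174))|(H[...,1]<70))
k,L,St,_=cv2.connectedComponentsWithStats(m.astype(np.uint8)); i=1+St[1:,4].argmax(); m=L==i
r=cv2.minAreaRect(P[m][:,:2].astype(np.float32)); print("tag",St[i],r,np.median(P[m][:,2]))
for r in place_of("tag_red_eye","wrist"): print("e",r['pixel'],onplane("wrist",r['pixel'],[0,0,7],[0,0,1],c).round(1),r['p'])
E
python3 tg.py pics/w5.png
```

```text
16.55 [ 0.882  0.634 -0.87   1.903  0.62   0.896  1.533] S [ -26.6 -359.1   78.3] F [-0.1  0.3  0.4] M [-0.03  0.03  0.01] 85.3807676113018 q -99.0 zS [-0.528 -0.001 -0.849]
[([234, 111, 43, 112, 2566], [501.0, -189.0, 14.0], ((488.0661926269531, -190.1640625), (136.96243286132812, 47.74174499511719), 14.072157859802246))]
tag [ 233  110   43  112 4108] ((484.1997985839844, -192.39219665527344), (129.3769073486328, 45.92851257324219), 14.183465957641602) 14.497881278666085
e [253.3, 198.8] [ 521.4 -183.     7. ] 0.9
```

View pics/w5.png

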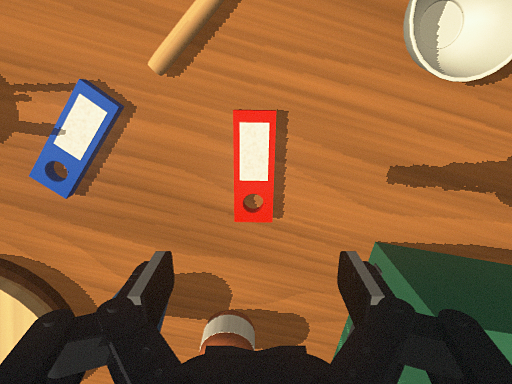

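Run:
```python
from h import *
y=np.radians(104.2)
goal(np.array([484.2,-192.4,-2]),[0,0,-1],[np.cos(y),np.sin(y),0])
```

```text
from [ 486.1 -190.8  191.1] shift cm [ -0.19  -0.16 -19.31] rotvec deg [ 0.1  0.1 -0.8] 0.8
```

play_rows(
  series=[
    [[-0.19,-0.16,-3,0.1,0.1,-0.8,0],[0,0,-4,0,0,0,0],[0,0,-4,0,0,0,0],[0,0,-4,0,0,0,0],[0,0,-2.3,0,0,0,0],[0,0,-2,0,0,0,0],[0,0,0,0,0,0,0],[0,0,0,0,0,0,0.3],[0,0,0,0,0,0,0.3],[0,0,0,0,0,0,0.3]],
  ],
)

```text
clock: 17.9
eef_pos: [484.0, -193.4, -2.2]
tool_rot: [3.141, -0.001, -2.896]
force: [0.7, -0.1, -0.1]
width: 59.7
gripper_force: 0.0
```

play_rows(
  series=[
    [[0,0,0,0,0,0,1],[0,0,0,0,0,0,1],[0,0,0,0,0,0,1],[0,0,0,0,0,0,1],[0,0,0,0,0,0,1],[0,0,0,0,0,0,1]],
  ],
)

```text
clock: 18.65
eef_pos: [483.9, -193.3, -1.9]
tool_rot: [3.142, -0.001, -2.896]
force: [-1.6, -0.9, 9.1]
width: 44.5
gripper_force: 65.5
```

```bash
python3 st.py;python3 -c "
from h import *
print(ctrl.read_state()['eef_pos'],ctrl.read_state()['tool_rot'])"
```

```text
18.65 [ 0.69   0.897 -0.565  2.014  0.98   0.528  1.22 ] S [-131.2 -362.   -84. ] F [-1.6 -0.9  9.1] M [-0.04  0.3  -0.03] 44.458697243592646 q -98.2 zS [-0.531 -0.    -0.847]
[ 483.93568102 -193.34876944   -1.91446044] [ 3.14152579e+00 -1.04024957e-03 -2.89551140e+00]
```

play_rows(
  series=[
    [[0,0,2,0,0,0,1],[0,0,4,0,0,0,1],[0,0,5,0,0,0,1],[0,0,5,0,0,0,1],[0,0,5,0,0,0,1],[0,0,5,0,0,0,1],[0,0,5,0,0,0,1],[0,0,3,0,0,0,1],[0,0,0,0,0,0,1],[0,0,0,0,0,0,1]],
  ],
)

```text
clock: 19.9
eef_pos: [482.7, -193.3, 336.1]
tool_rot: [3.14, -0.004, -2.895]
force: [-0.2, 0.6, -0.6]
width: 44.5
gripper_force: 61.6
```

```bash
python3 st.py
cat > ih.py <<'E'
from h import *
import sys
cal=get_calibration("wrist"); M=np.array(cal["mount"]); K=cal["K"]
im,d=get_image("wrist"); cv2.imwrite(sys.argv[1],im[:,:,::-1])
W=np.linalg.inv(M); c=(K,W[:3,:3],W[:3,3]); P=cloud("wrist",d,c); H=hsv(im)
m=(P[...,2]>-35)&(P[...,2]<0)&((H[...,1]>170)&((H[...,0]<6)|(H[...,0]>174))|(H[...,1]<70)&(H[...,2]>120))&(abs(P[...,1])<24)&(abs(P[...,0])<90)
q=P[m]; print("tag tool-frame",len(q),np.median(q,0),cv2.minAreaRect(q[:,:2].astype(np.float32)),"slope",np.linalg.lstsq(np.c_[q[:,:2],np.ones(len(q))],q[:,2],rcond=None)[0])
for r in place_of("tag_red_eye","wrist"): print("e",r['pixel'],onplane("wrist",r['pixel'],[0,0,-9],[0,0,1],c).round(1),r['p'])
goal(toW([156.5,-124.7,90]),-SL[:,2],SL[:,1])
E
python3 ih.py pics/w6.png
```

```text
19.9 [ 0.986  0.476 -0.993  1.707  0.425  1.197  1.699] S [  46.8 -361.8  203.3] F [-0.2  0.6 -0.6] M [-0.06  0.02  0.02] 44.484974262192765 q -98.1 zS [-0.533  0.001 -0.846]
tag tool-frame 18522 [ 20.64036181   0.74491852 -16.37096678] ((4.513065338134766, 0.7758312225341797), (119.50849151611328, 46.311424255371094), 0.014589333906769753) slope [-1.12239579e-02  1.33878058e-03 -1.58270212e+01]
e [256.8, 322.3] [-40.6   1.6  -9. ] 0.57
from [ 482.6 -193.2  335.7] shift cm [13.4  24.83 -3.75] rotvec deg [  5.1 -31.9  -9.4] 33.6
```

View pics/w6.png

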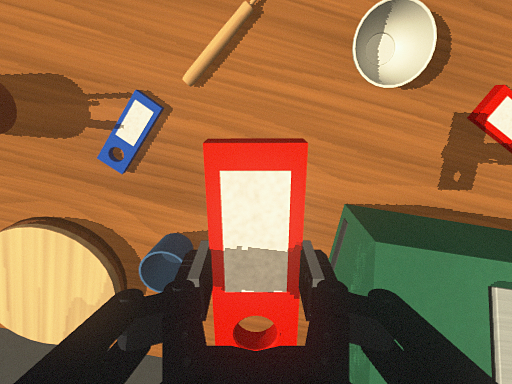

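play_rows(
  series=[
    [[1.5,2.75,0,0.57,-3.54,-1.04,1],[1.5,2.75,0,0.57,-3.54,-1.04,1],[1.5,2.75,0,0.57,-3.54,-1.04,1],[1.5,2.75,0,0.57,-3.54,-1.04,1],[1.5,2.75,0,0.57,-3.54,-1.04,1],[1.5,2.75,0,0.57,-3.54,-1.04,1],[1.5,2.75,-1,0.57,-3.54,-1.04,1],[1.5,2.75,-1.3,0.57,-3.54,-1.04,1],[1.4,2.8,-1.4,0.57,-3.54,-1.04,1],[0,0,0,0,0,0,1],[0,0,0,0,0,0,1],[0,0,0,0,0,0,1]],
  ],
)

```text
clock: 21.5
eef_pos: [617.8, 52.8, 300.1]
tool_rot: [-3.141, 0.56, -3.066]
force: [-0.1, -0.3, -1.7]
width: 44.5
gripper_force: 61.6
```

```bash
python3 st.py; python3 ih.py pics/w7.png
python3 - <<'E'
from h import *
goal(toW([156.5,-125,50]),-SL[:,2],SL[:,1])
c=cam("wrist"); im=cv2.imread("pics/w7.png"); d=get_image("wrist")[1]; S=toS(cloud("wrist",d,c))
p=(S[...,1]<-95)&(S[...,1]>-160)&(S[...,0]>150)&(S[...,0]<235)&(S[...,2]>20)&(S[...,2]<46); q=S[p]
print("peg",len(q),q.mean(0) if len(q) else 0)
im2,_=get_image("scene"); crop=cv2.resize(im2[90:220,290:430],None,fx=4,fy=4,interpolation=2)
cv2.imwrite("pics/s7.png",crop[:,:,::-1])
E
```

```text
21.5 [ 0.303  0.348 -0.601  2.055  0.888  0.347  0.654] S [ 158.4 -127.1   91.2] F [-0.1 -0.3 -1.7] M [-0.03  0.6  -0.06] 44.542313006791915 q -89.9 zS [ 0.002 -0.002 -1.   ]
tag tool-frame 18633 [ 19.99083825   1.10682132 -16.51042558] ((4.31878662109375, 0.8438491821289062), (46.19984817504883, 119.9367446899414), 89.91346740722656) slope [-1.03543395e-02  3.92725562e-03 -1.59674159e+01]
e [255.9, 322.8] [-41.2   1.1  -9. ] 0.78
from [617.9  52.7 300.3] shift cm [-0.13  0.24 -0.22] rotvec deg [0.  0.1 0.2] 0.2
from [617.9  52.7 300.3] shift cm [ 1.99  0.38 -3.61] rotvec deg [0.  0.1 0.2] 0.2
peg 0 0
```

View pics/w7.png

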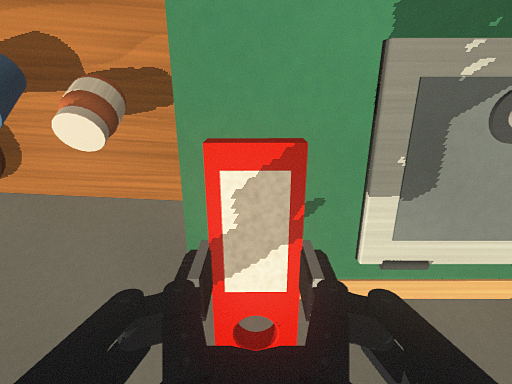

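play_rows(
  series=[
    [[-0.13,0.19,-0.22,0,0.1,0.2,1],[0.53,0.04,-0.85,0,0,0,1],[0.53,0.04,-0.85,0,0,0,1],[0.53,0.04,-0.85,0,0,0,1],[0.53,0.04,-0.85,0,0,0,1],[0,0,0,0,0,0,1],[0,0,0,0,0,0,1],[0,0,0,0,0,0,1]],
  ],
)

```text
clock: 22.7
eef_pos: [637.5, 58.4, 264.3]
tool_rot: [-3.141, 0.56, -3.059]
force: [0.2, 0.2, -1.1]
width: 44.9
gripper_force: 61.6
```

```bash
python3 st.py
cat > two.py <<'E'
from h import *
import sys
w=get_image("wrist")[0]; s=get_image("scene")[0]; t=get_image("top")[0]
f=lambda a,k,sz:cv2.resize(a,sz,interpolation=cv2.INTER_CUBIC)
a=f(w[280:370,200:320],0,(400,300)); b=f(s[120:195,310:410],0,(400,300)); e=f(t[95:170,130:230],0,(400,300))
cv2.imwrite(sys.argv[1],np.vstack([np.hstack([a,b]),np.hstack([e,f(w,0,(400,300))])])[:,:,::-1])
E
python3 two.py pics/t1.png
```

```text
22.7 [ 0.195  0.416 -0.479  2.056  1.058  0.284  0.49 ] S [ 156.4 -123.1   50.1] F [ 0.2  0.2 -1.1] M [-0.06  0.62 -0.02] 44.88538110025254 q -90.2 zS [ 0.001  0.002 -1.   ]
```

View pics/t1.png

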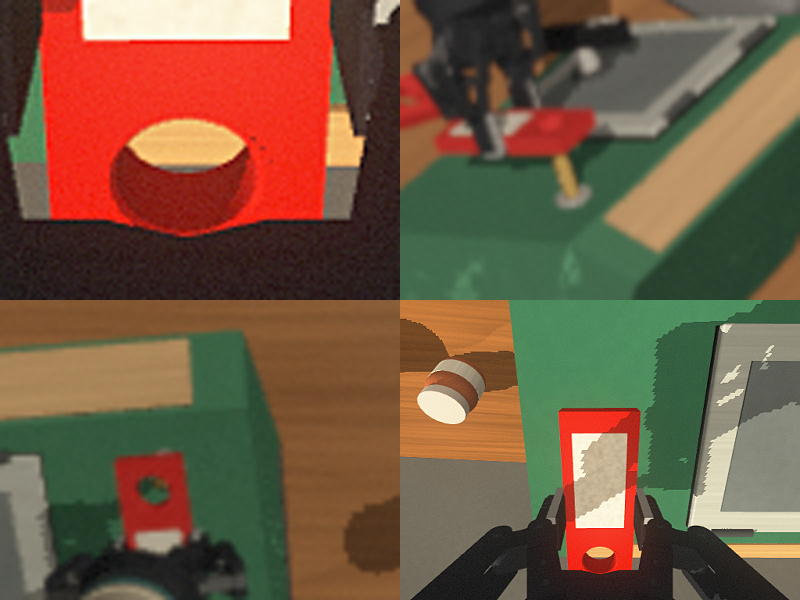

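play_rows(
  series=[
    [[0.02,-0.2,0,0,0,0,1],[0.27,0.02,-0.43,0,0,0,1],[0.27,0.02,-0.43,0,0,0,1],[0,0,0,0,0,0,1],[0,0,0,0,0,0,1]],
  ],
)

```text
clock: 23.48
eef_pos: [643.1, 57.0, 255.1]
tool_rot: [-3.141, 0.559, -3.059]
force: [0.1, -0.2, -1.1]
width: 44.5
gripper_force: 61.6
```

```bash
python3 st.py; python3 two.py pics/t2.png
```

```text
23.475 [ 0.183  0.435 -0.461  2.053  1.107  0.272  0.447] S [ 156.2 -124.9   39.4] F [ 0.1 -0.2 -1.1] M [-0.04  0.61 -0.01] 44.53952074283709 q -90.2 zS [ 0.     0.002 -1.   ]
```

View pics/t2.png

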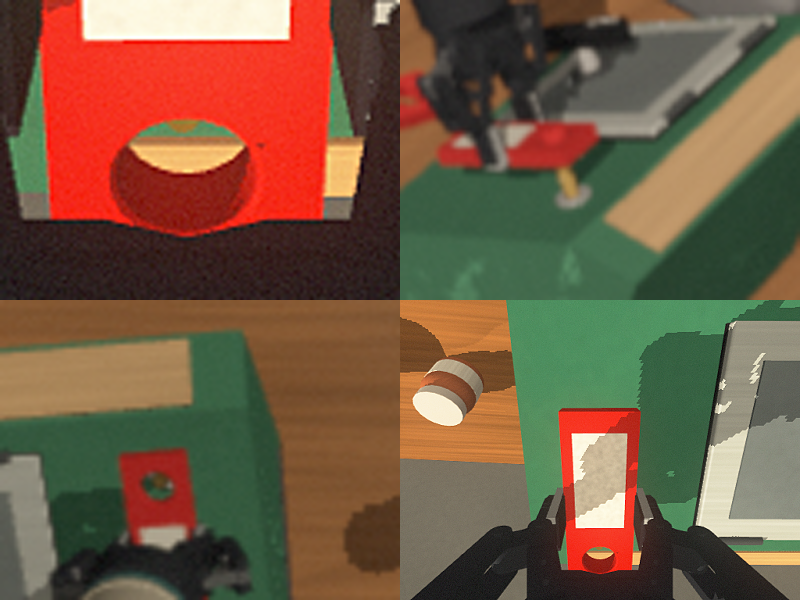

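play_rows(
  series=[
    [[0.27,0.02,-0.42,0,0,0,1],[0.27,0.02,-0.42,0,0,0,1],[0.27,0.02,-0.42,0,0,0,1],[0,0,0,0,0,0,1]],
  ],
)

```text
clock: 24.12
eef_pos: [651.1, 57.4, 242.0]
tool_rot: [-3.141, 0.558, -3.059]
force: [-1.1, -0.1, -0.2]
width: 44.3
gripper_force: 61.6
```

```bash
python3 st.py
cat > pg.py <<'E'
from h import *
cal=get_calibration("wrist"); M=np.array(cal["mount"]); K=cal["K"]
im,d=get_image("wrist"); W=np.linalg.inv(M); c=(K,W[:3,:3],W[:3,3]); P=cloud("wrist",d,c); H=hsv(im)
v,u=np.mgrid[:384,:512]
b=(u>225)&(u<285)&(v>290)&(v<350)&(H[...,0]>12)&(H[...,0]<32)&(H[...,1]>110)
k,L,S,Cn=cv2.connectedComponentsWithStats(b.astype(np.uint8))
for i in range(1,k):
    if S[i,4]>12: q=P[L==i]; print(S[i],"tool",np.nanmedian(q,0).round(1),np.nanpercentile(q,[3,97],axis=0).round(1).tolist())
E
python3 pg.py
```

```text
24.125 [ 0.165  0.464 -0.439  2.047  1.191  0.261  0.368] S [ 156.1 -125.1   24.1] F [-1.1 -0.1 -0.2] M [-0.06  0.62 -0.03] 44.262118526757284 q -90.2 zS [-0.     0.002 -1.   ]
[244 316  22  24 403] tool [-38.8   0.6 -14. ] [[-43.6, -4.7, -18.3], [-35.9, 5.7, -8.4]]
```

play_rows(
  series=[
    [[0.27,0.02,-0.42,0,0,0,1],[0.27,0.02,-0.42,0,0,0,1],[0.27,0.02,-0.42,0,0,0,1],[0,0,0,0,0,0,1]],
  ],
)

```text
clock: 24.68
eef_pos: [659.3, 57.9, 229.5]
tool_rot: [-3.141, 0.558, -3.059]
force: [-0.3, -0.1, -0.5]
width: 44.5
gripper_force: 61.6
```

```bash
python3 st.py; python3 pg.py
```

```text
24.675 [ 0.154  0.494 -0.427  2.04   1.279  0.255  0.284] S [ 156.3 -125.2    9.1] F [-0.3 -0.1 -0.5] M [-0.03  0.64  0.05] 44.53555875564811 q -90.2 zS [-0.     0.002 -1.   ]
[244 316  22  34 702] tool [-36.9   0.6 -20.6] [[-40.5, -5.1, -29.6], [-35.3, 5.8, -8.8]]
```

play_rows(
  series=[
    [[0.16,0.01,-0.25,0,0,0,1],[0.16,0.01,-0.25,0,0,0,1],[0,0,0,0,0,0,1]],
  ],
)

```text
clock: 25.1
eef_pos: [662.5, 58.1, 224.8]
tool_rot: [-3.141, 0.559, -3.059]
force: [0.1, 0.6, -1.3]
width: 44.5
gripper_force: 61.6
```

```bash
python3 st.py
```

```text
25.1 [ 0.15   0.505 -0.423  2.037  1.314  0.254  0.251] S [ 156.6 -125.3    3.5] F [ 0.1  0.6 -1.3] M [-0.06  0.63 -0.02] 44.45877044825172 q -90.2 zS [ 0.     0.002 -1.   ]
```

play_rows(
  series=[
    [[0.08,0.01,-0.13,0,0,0,1],[0.05,0,-0.08,0,0,0,1],[0,0,0,0,0,0,1]],
  ],
)

```text
clock: 25.48
eef_pos: [663.8, 58.2, 222.9]
tool_rot: [-3.141, 0.559, -3.059]
force: [-0.1, 0.1, -0.6]
width: 44.5
gripper_force: 61.6
```

```bash
python3 st.py
```

```text
25.475 [ 0.149  0.51  -0.422  2.036  1.329  0.254  0.238] S [ 156.7 -125.3    1.1] F [-0.1  0.1 -0.6] M [-0.08  0.63 -0.  ] 44.53072479096112 q -90.2 zS [ 0.001  0.002 -1.   ]
```

play_rows(
  series=[
    [[-0.17,-0.01,-0.1,0,0,0,1],[-0.17,-0.01,-0.1,0,0,0,1],[0.05,0,-0.08,0,0,0,1],[0,0,0,0,0,0,1]],
  ],
)

```text
clock: 25.98
eef_pos: [660.9, 58.0, 220.1]
tool_rot: [-3.141, 0.559, -3.059]
force: [-0.4, 0.7, -1.9]
width: 44.3
gripper_force: 61.6
```

```bash
python3 st.py; python3 pg.py
```

```text
25.975 [ 0.15   0.511 -0.423  2.046  1.372  0.252  0.193] S [ 152.8 -125.2    0.3] F [-0.4  0.7 -1.9] M [-0.04  0.63 -0.05] 44.27320579518288 q -90.2 zS [ 0.001  0.002 -1.   ]
[244 316  22  34 683] tool [-40.2   0.6 -17.3] [[-44.2, -5.0, -27.8], [-38.7, 5.9, -5.2]]
```

play_rows(
  series=[
    [[0.05,0,-0.08,0,0,0,1],[0,0,0,0,0,0,1],[0,0,0,0,0,0,0.45],[0,0,0,0,0,0,0.4],[0,0,0,0,0,0,0.3],[0,0,0,0,0,0,0.2],[0,0,0,0,0,0,0],[0,0,0,0,0,0,0],[0,0,0,0,0,0,0]],
  ],
)

```text
clock: 27.15
eef_pos: [661.4, 58.1, 219.4]
tool_rot: [-3.141, 0.559, -3.059]
force: [0.3, 0.5, -0.1]
width: 85.6
gripper_force: 0.0
```

```bash
python3 st.py; python3 ih.py pics/w8.png; python3 pg.py
```

```text
27.15 [ 0.149  0.513 -0.423  2.046  1.378  0.252  0.188] S [ 152.8 -125.3   -0.6] F [ 0.3  0.5 -0.1] M [-0.01  0.53  0.06] 85.62370994395802 q -90.2 zS [ 0.001  0.002 -1.   ]
tag tool-frame 18720 [ 21.85433363   0.6704725  -14.5346782 ] ((5.9458770751953125, 0.7957382202148438), (46.13644790649414, 122.174072265625), 89.6457290649414) slope [-8.61431953e-03  3.33701545e-03 -1.40518490e+01]
e [255.1, 317.1] [-37.1   0.6  -9. ] 0.78
from [661.4  58.1 219.4] shift cm [-4.47 -0.3   7.88] rotvec deg [ 0.   0.  -0.2] 0.2
[244 314  22  36 703] tool [-40.1   0.6 -16.9] [[-43.7, -4.8, -27.9], [-38.8, 5.8, -4.2]]
```

play_rows(
  series=[
    [[-0.53,-0.04,0.85,0,0,0,0],[-0.53,-0.04,0.85,0,0,0,0],[-1.06,-0.08,1.7,0,0,0,0],[-1.06,-0.08,1.7,0,0,0,0],[-1.59,-0.12,2.54,0,0,0,0],[-1.59,-0.12,2.54,0,0,0,0],[-1.59,-0.12,2.54,0,0,0,0],[0,0,0,0,0,0,0],[0,0,0,0,0,0,0]],
  ],
)

```text
clock: 28.42
eef_pos: [581.9, 51.4, 346.0]
tool_rot: [-3.141, 0.559, -3.06]
force: [0.0, 0.8, -0.0]
width: 85.6
gripper_force: 0.0
```

```bash
python3 st.py
python3 - <<'E'
from h import *
c=cam("wrist"); im,d=get_image("wrist"); H=hsv(im); S=toS(cloud("wrist",d,c))
m=(S[...,1]<-90)&(S[...,1]>-165)&(S[...,0]>30)&(S[...,0]<235)&(S[...,2]>6)&((H[...,1]>170)&((H[...,0]<6)|(H[...,0]>174))|(H[...,1]<70)&(H[...,2]>120))
q=S[m]; print("tag S",len(q),np.median(q,0),cv2.minAreaRect(q[:,:2].astype(np.float32)),np.linalg.lstsq(np.c_[q[:,:2],np.ones(len(q))],q[:,2],rcond=None)[0])
h=(S[...,1]>-30)&(S[...,1]<160)&(S[...,0]>20)&(S[...,0]<200)
q=S[h&(S[...,2]>45)&(S[...,2]<75)&(im.max(2)<70)]
if len(q): print("bar",len(q),cv2.minAreaRect(q[:,:2].astype(np.float32)))
get_image("top")
for t in ("tag_blue","jar","cup"): print(t,[(np.round(r['pixel']).tolist(),round(r['p'],2)) for r in place_of(t,"top")])
E
```

```text
28.425 [ 0.539  0.264 -0.867  2.06   0.732  0.444  0.802] S [ 152.2 -125.7  149.1] F [ 0.   0.8 -0. ] M [-0.06  0.53  0.01] 85.64172903419941 q -90.2 zS [ 0.     0.001 -1.   ]
tag S 5112 [ 138.45214991 -124.44640746   13.99229706] ((150.758544921875, -127.4741439819336), (129.66915893554688, 51.60002517700195), 0.2736046314239502) [-3.09450933e-03 -8.34619837e-03  1.34168902e+01]
bar 3747 ((89.97410583496094, 64.24296569824219), (93.94573211669922, 18.456043243408203), 7.24774694442749)
tag_blue [([315.0, 211.0], 0.95)]
jar [([251.0, 146.0], 0.58)]
cup [([283.0, 154.0], 0.84)]
```

Tag lies flat on the face, straight down the slope and on the peg; the latch is at its stop and the other things haven't moved.

```bash
python3 -c "
from cell import workorder
print(workorder.finish_job())"
```

```text
the job is handed in; nothing more can be done
None
```

The job is done and handed in at about 28 s of the 64 s allowed: the latch is at its hard stop (measured 1.44–1.45 rad) with the hatch drawn in, and the smaller red tag hangs by its eye on the peg, flat on the face with its tail straight down the slope, while the blue tag, jar and cup were left alone.

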